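# Lift a tray with a loose grinding ball out of an ultrasonic bath on its carry bar

## Task

A cleaned grinding ball lies loose in the shallow seat of the small steel tray inside the emptied ultrasonic bath. Pick up the square carry bar by its handle, slide it through both eyelets of the tray until its end stands out clearly beyond the far eyelet, then lift the tray out on the bar and carry it level, so that the ball never leaves its seat, to over the middle of the steel drip dish. Finish holding it there by the bar, still and level, about 10 cm above the dish, touching nothing but the bar; leave the other things on the worktop where they are.

Things in the scene. Friction and masses are not known exactly. Their poses are not given: they have to be found in the camera images.
- bath: Fixed benchtop ultrasonic bath, an open white box 118 (x) x 172 (y) x 95 mm high with a steel tank, opening 76 x 130 mm, tank floor 35 mm above the worktop. Origin: centre of its underside. Its front with the dial faces its -x, its long side runs along its y. Empty of liquid.
- tray: Loose steel tray, 64 (x) x 116 (y) mm, 0.2 kg, on the tank floor with 6 to 7 mm play all round. Origin: centre of its underside, z up, y along the bath's y. Floor 7 mm above the origin. End plates 4 mm thick, 36 mm wide, at y = -52 and +52, reach up to z = 109, well above the bath's rim; each has a square eyelet 15 x 15 mm, centre at x = 0, z = 92; the two lie in line along y.
- tray_eye_right (a point): Centre of the eyelet at the tray's -y end (on the robot's right), on the outer face of the plate: x 0, y -54, z 92 mm in the tray's frame.
- tray_eye_left (a point): Centre of the eyelet at the tray's +y end, on the outer face of the plate: x 0, y +54, z 92 mm in the tray's frame.
- tray_seat (a point): The ball's centre when it lies in the middle of its seat: x 0, y 0, z 17 mm in the tray's frame. The seat is flat inside a ring of 36 mm inner diameter that is only 2 mm high; in it the ball may roll up to about 12 mm from the middle, and it climbs over the ring when the tray is tipped or jolted.
- ball_center (a point): Centre of the loose steel grinding ball, 20 mm in diameter, 33 g.
- carry_bar: Loose bar, 0.2 kg, lying along its own y: square ribbed handle 24 x 24 mm from y = -90 to 0, then from its flat end (the shoulder, too big for the eyelets) a square steel bar 8 x 8 mm to y = +130, the last 13 mm tapered to 4 mm. Origin: underside of the handle below the shoulder; axis at z = 12. With the shoulder against one plate the end stands 22 mm out of the other.
- bar_grip (a point): Point on the bar's axis inside the handle, 30 mm behind the shoulder, a good place to grip from above across the 24 mm sides (the bar balances about 12 mm behind the shoulder).
- bar_tip (a point): The tapered end of the bar, on its axis, 130 mm in front of the shoulder.
- drip_dish: Fixed shallow steel dish 110 (x) x 140 (y) mm over its rim, rim 16 mm above the worktop. Origin: centre of its underside.
- timer: Bystander, leave alone: round white lab timer with a dial, 58 mm wide, 36 mm high. Origin: centre of its underside.
- dropper_1: Bystander, leave alone: brown dropper bottle, 33 mm wide, 102 mm high. Origin: centre of its underside.
- dropper_2: Bystander, leave alone: brown dropper bottle, 33 mm wide, 102 mm high. Origin: centre of its underside.
- swab_tub: Bystander, leave alone: round tub of cotton swabs, 77 mm wide, 80 mm high. Origin: centre of its underside.
- marker_1: Bystander, leave alone: marker pen, 135 mm long, 16 mm thick. Origin: centre of its underside.
- pen_1: Bystander, leave alone: ball pen, 145 mm long, 9 mm thick. Origin: centre of its underside.

How it is judged:
By the outcome, as a careful person would: the job done as asked, in the order asked, and still so for the second after the job is handed in, while the arm keeps its last pose, push and grip.
It also fails if it takes over 58 s, if anything falls off the work surface, if the arm or the gripper's body presses on something with over 40 N, if the wrist force passes 120 N, or if a joint passes its speed limit or range.

## Robot

A 6-joint arm with a two-finger parallel gripper is mounted at the origin on a cart in front of the work surface, level with it; the furniture and walls round the work are solid. World frame = base frame: x ahead of the robot, y to its left, z up, the work surface at z = 0. Lengths are in m, angles in rad, forces in N, time in s.
With the tool pointing down it reaches from about 0.25 to 0.725 m from the base axis. Payload 4 kg.
Tool frame: the origin (TCP) lies midway between the tips of the shut fingers; the grasp point (between the pads) lies 19 mm behind it; z points along the fingers, y is the line along which they close (so a half turn about z gives the same grasp; the last joint's range is limited). The gripper opens to 85 mm and grips with 20 to 120 N. Pads are 22 mm wide; open, the fingers measure 114 mm over their backs; the gripper's body (76 mm by 85 mm) begins 54 mm behind the grasp point. The pads swing forward as they close: fully open they stand 13 mm farther back than shut.
Start: joints at [0, 0.241, 0.005, 1.335, 0, 1.571], TCP at [0.5, -0, 0.231] pointing down, gripper open.
Joint ranges: [-2.72, 2.72], [-1.05, 1.87], [-1.09, 1.28], [-1.99, 2.15], [-1.42, 1.44], [-3.14, 3.14]. Speed limits (rad/s): [2.79, 2.79, 3.14, 3.14, 3.14, 3.14].

## Interface

Orientations are given as a unit quaternion [x, y, z, w].
In Python, from workcell import get_obs, camera, job_done, silhouettes gives the robot as it stands. The module is installed in compiled form; this text tells all that it offers.
- The arm moves only by the tool drive_tool, never from a script. Its argument "increments" is a list of rows, each a list of 3 entries, a list of its own where there are three numbers: the shift along the world's x, y, z in mm, then the turn, a rotation vector about the world's x, y, z in degrees, then the opening, from 0 (shut) to 1 (fully open). A call has 1 to 8 rows; each row shifts and turns the commanded pose from where the row before left it; what a row does not reach is not made up. A row lasts 1/12 s, in which the tool goes at most 41.7 mm and 7.16 degrees, less where a joint would pass 70% of its speed; a pose out of reach is approached as far as the arm can. A call is refused whole if a number of a shift passes 41.7 or a number of a turn 7.16, either way. A call with a gripper value outside its range is refused whole. The fingers move at their own pace and stop on an object; the grip force is fixed at half the most. Time passes only in rows, so rows that do not move let the fingers close. It gives the time, the measured TCP pose, the force, the opening and the grip force at its end, in the units of the state.
- get_obs(): the state, without advancing time (a new reading comes with each control period).
- camera(name): name is "side" or "top" or "wrist"; returns a dict with "image" (420x560x3 uint8, red, green, blue), "K" (3x3 intrinsics, pixels), "view" (4x4, takes a point from world to camera coordinates). Camera axes: x right, y down, z forward; pixel columns grow to the right and rows downward; lengths in m; the calibration is good to about 2 mm. A picture is of the moment at which its call begins. There is no depth.
- job_done(): hands the job in; it is judged then, once.
Trained networks look in a picture, given as the dict that the camera call returned (one of the last four; its "shot" number tells which), for a name from the list of things; names that differ only in an ending like _2 or _b are one class to them, and where a whole thing is asked for, a point or a joint stands for the part that bears it (a point fixed in the world has none). Each returns a list of dicts, best first, with "conf" (0 to 1); they miss things now and then, are a little off and sometimes report something else, mostly with a low value. They report only what shows in the picture. A call takes as long as a camera call.
- silhouettes(query, picture): "region" (420x560 bool, what is visible of it) and "bbox" ([left, top, right, bottom] in pixels, round what is visible of it).
The state is a dict: "clock": time; "joint_pos": joint angles; "joint_vel": joint speeds; "tau": joint torques, N m; "eef_pos": TCP position; "tool_rot": TCP orientation; "ft_force": force on the tool from outside, world axes, zero at the start; "ft_torque": the same for the moment, N m; "grip_width": finger opening in m; "grasp_force": force on a finger pad.
Only numpy, scipy, OpenCV 4.12 (cv2) and the standard library are available. Lean on these libraries where they do the work, as an engineer would, in place of code of your own. Each camera call takes 0.05 s, during which the arm holds its last target. There are 200 camera calls.

## Working session

There is one attempt and no reset: what is moved stays moved. The work goes in short steps, Python scripts to look and compute and a tool call to move; the robot and the scene stay as the last step left them, time stands still between calls to the robot, and variables do not carry over. Pictures are saved under pics/ and viewed, at most 10 in all, crops included, and the job is handed in when it is done.

Besides the shell and the picture viewer there is one more tool, called as a command line: name --argument value ..., lists and objects as JSON in quotes. drive_tool: Moves the arm, as the interface text tells. Its arguments: {"type":"object","properties":{"increments":{"type":"array"}},"required":["increments"]}

```bash
mkdir -p pics
cat > h.py <<'E'
import numpy as np, cv2
from workcell import get_obs, camera, job_done, silhouettes
def save(p,n): cv2.imwrite('pics/'+n+'.png',p['image'][:,:,::-1])
def proj(p,X):
    X=np.atleast_2d(X); c=X@p['view'][:3,:3].T+p['view'][:3,3]; q=c@p['K'].T; return q[:,:2]/q[:,2:]
def onplane(p,uv,z):
    R=p['view'][:3,:3];t=p['view'][:3,3];o=-R.T@t
    uv=np.atleast_2d(uv); d=(np.c_[uv,np.ones(len(uv))]@np.linalg.inv(p['K']).T)@R
    return o+d*((z-o[2])/d[:,2])[:,None]
E
python3 - <<'E'
from h import *
o=get_obs()
for k in('clock','eef_pos','tool_rot','ft_force','grip_width'):print(k,o[k])
for n in('top','side'):
    p=camera(n);save(p,n+'1')
    print(n,'cam',(-p['view'][:3,:3].T@p['view'][:3,3]).round(3),p['view'][:3,:3].round(2).tolist(),p['K'][0].round(1))
    for q in('bath','tray','carry_bar','drip_dish','ball_center','timer','dropper_1','swab_tub','marker_1','pen_1'):
        print(q,[(r['bbox'],round(float(r['conf']),2)) for r in silhouettes(q,p)[:2]])
E
```

```text
clock 0.0
eef_pos [4.99355747e-01 3.86982422e-06 2.30407165e-01]
tool_rot [ 0.7071101   0.70710266 -0.00074466 -0.00076061]
ft_force [-0.55160658 -0.33356052  0.49570115]
grip_width 0.08560891827174733
top cam [ 0.344 -0.111  1.136] [[0.03, -1.0, 0.01], [-0.98, -0.03, -0.17], [0.17, -0.0, -0.98]] [477.8   0.  284. ]
bath [([300.4, 204.0, 382.9, 263.6], 0.81)]
tray [([228.3, 240.0, 290.3, 252.7], 0.74), ([314.6, 214.4, 375.2, 246.2], 0.71)]
carry_bar [([224.8, 238.0, 290.6, 253.2], 0.69), ([300.1, 205.2, 383.5, 262.9], 0.44)]
drip_dish [([224.8, 239.6, 296.1, 250.8], 0.31)]
ball_center [([336.3, 229.9, 345.4, 233.7], 0.44)]
timer []
dropper_1 [([225.9, 239.1, 288.0, 252.4], 0.2)]
swab_tub [([397.2, 210.0, 432.5, 244.5], 0.84)]
marker_1 [([227.8, 154.7, 259.9, 164.7], 0.74)]
pen_1 [([279.7, 283.9, 334.0, 289.2], 0.51)]
side cam [0.282 0.694 0.738] [[-0.95, -0.3, -0.02], [-0.17, 0.58, -0.8], [0.25, -0.76, -0.61]] [432.5   0.  279.9]
bath [([285.2, 173.1, 345.4, 234.1], 0.87), ([320.4, 151.4, 338.2, 171.7], 0.54)]
tray [([304.0, 159.8, 327.5, 200.2], 0.59)]
carry_bar [([287.5, 238.2, 322.9, 285.9], 0.8), ([305.9, 163.0, 331.1, 200.3], 0.57)]
drip_dish [([190.8, 287.0, 258.4, 348.2], 0.6), ([300.3, 308.9, 318.4, 348.4], 0.38)]
ball_center [([289.0, 236.0, 323.3, 281.9], 0.39)]
timer [([309.2, 293.2, 337.3, 321.0], 0.77)]
dropper_1 [([305.4, 158.0, 331.9, 198.0], 0.65), ([290.6, 327.0, 312.1, 364.2], 0.63)]
swab_tub [([319.7, 152.3, 341.5, 171.9], 0.63)]
marker_1 [([200.0, 242.4, 229.5, 277.3], 0.82)]
pen_1 []
```

Run:
```python
import cv2
a=cv2.imread('pics/top1.png')[120:320,90:450];cv2.imwrite('pics/t2.png',cv2.resize(a,(800,444),interpolation=3))
a=cv2.imread('pics/side1.png')[130:400,150:450];cv2.imwrite('pics/s2.png',cv2.resize(a,(660,594),interpolation=3))
```

```text
(no output)
```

View pics/t2.png

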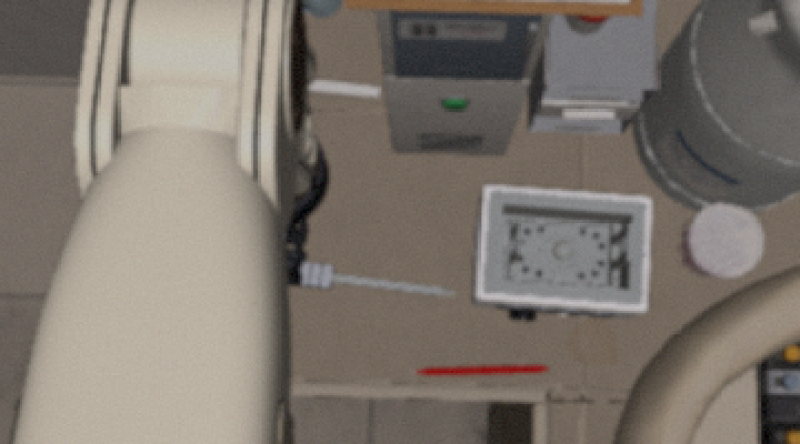

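View pics/s2.png

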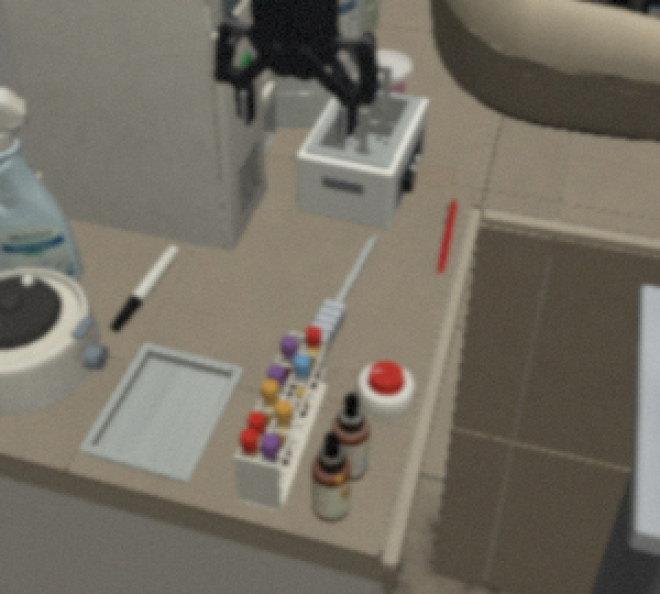

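The top view shows the bath at crop px (565,250). The bar is at (300–455, 275–293), with its tip pointing at the bath (−y), and its handle is hidden under the arm. The side view shows the handle beside a tube rack, the dish on the far left, and the timer and droppers near the rack. Next I'll measure positions.

```bash
cat > m.py <<'E'
from h import *
import sys
p=camera('top');s=camera('side')
T=lambda uv:(np.array(uv)/(800/360)+[90,120])
S=lambda uv:(np.array(uv)/2.2+[150,130])
print('bar tip top',onplane(p,T([455,293]),.012),'ferrule/handle end',onplane(p,T([331,276]),.012))
print('bar tip side',onplane(s,S([375,238]),.012),'shoulder',onplane(s,S([340,303]),.012),'handle vis end',onplane(s,S([322,335]),.024))
print('dish corners',onplane(s,S([[148,346],[242,367],[187,478],[85,450]]),.016).round(3).tolist())
print('bath rim top',onplane(p,T([[485,187],[652,196],[648,312],[475,305]]),.095).round(3).tolist())
print('timer',onplane(s,S([386,380]),.036),'rack top',onplane(s,S([[313,330],[250,440],[290,350],[270,440]]),.08).round(3).tolist())
print('rack base',onplane(s,S([[240,495],[278,503],[325,385]]),.0).round(3).tolist())
print('marker',onplane(s,S([[118,325],[173,250]]),.008).round(3).tolist())
print('cabinet',onplane(s,S([[225,247],[262,180]]),.0).round(3).tolist())
E
python3 m.py
```

```text
bar tip top [[ 0.44836788 -0.14418574  0.012     ]] ferrule/handle end [[ 0.46301833 -0.01215372  0.012     ]]
bar tip side [[ 0.44790152 -0.1356635   0.012     ]] shoulder [[ 0.45933157 -0.02081977  0.012     ]] handle vis end [[0.46208105 0.0407479  0.024     ]]
dish corners [[0.63, 0.099, 0.016], [0.529, 0.098, 0.016], [0.532, 0.234, 0.016], [0.633, 0.234, 0.016]]
bath rim top [[0.547, -0.169, 0.095], [0.543, -0.337, 0.095], [0.427, -0.331, 0.095], [0.429, -0.162, 0.095]]
timer [[0.38475701 0.09035048 0.036     ]] rack top [[0.458, 0.088, 0.08], [0.473, 0.225, 0.08], [0.471, 0.119, 0.08], [0.457, 0.22, 0.08]]
rack base [[0.485, 0.227, 0.0], [0.45, 0.225, 0.0], [0.447, 0.083, 0.0]]
marker [[0.677, 0.074, 0.008], [0.668, -0.053, 0.008]]
cabinet [[0.616, -0.084, 0.0], [0.616, -0.219, 0.0]]
```

drive_tool --increments '[[[-17,8,-30],[0,0,-3],1],[[-17,7,-30],[0,0,-3],1],[[0,0,0],[0,0,0],1],[[0,0,0],[0,0,0],1]]'

```text
clock: 1.53
eef_pos: [0.4622, 0.0151, 0.1689]
tool_rot: [0.743, 0.67, -0.003, -0.002]
ft_force: [0.5, -0.7, 0.1]
grip_width: 0.0852
grasp_force: 0.0
```

Run:
```python
from h import *
o=get_obs();print(o['eef_pos'],o['tool_rot'],o['clock'],o['joint_pos'])
w=camera('wrist');save(w,'w1')
print((-w['view'][:3,:3].T@w['view'][:3,3]).round(3),w['view'][:3,:3].round(2).tolist(),w['K'][0])
for q in('bath','tray','carry_bar','ball_center'):print(q,[(r['bbox'],round(float(r['conf']),2)) for r in silhouettes(q,w)[:2]])
print(proj(w,[[.462,-.015,.012],[.448,-.145,.012],[.465,.015,.024]]))
```

```text
[0.46223812 0.0150746  0.16889753] [ 0.7426023   0.66972147 -0.00299247 -0.00245155] 1.5333 [ 3.26757943e-02  2.11754917e-01 -1.99673951e-01  1.16710355e+00
 -1.14516003e-04  1.70658807e+00]
[0.471 0.088 0.311] [[0.99, -0.1, -0.01], [-0.1, -0.95, 0.29], [-0.04, -0.29, -0.96]] [351.5562504    0.         285.66960816]
bath [([280.4, 355.8, 399.9, 395.2], 0.92)]
tray []
carry_bar [([276.4, 118.1, 307.9, 346.9], 0.81)]
ball_center []
[[289.88865342 223.9024224 ]
 [288.85351844 346.69129747]
 [289.95107361 194.72274767]]
```

View pics/w1.png

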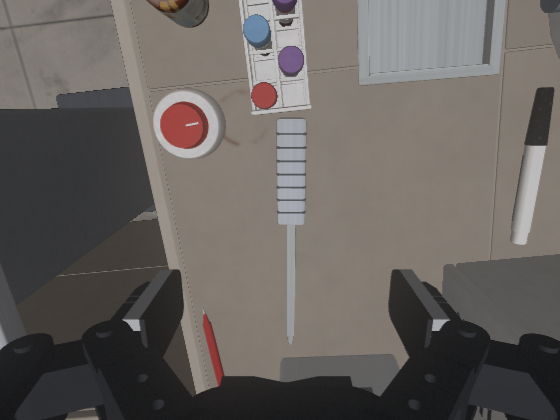

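The wrist view shows the bar upright in the image. The handle's end is at (291,119), the shoulder at (291,224) and the tip at (291,344), and the rack ends just behind the handle.

Run:
```python
from h import *
w=camera('wrist')
a=onplane(w,[[291.5,119],[291.5,224],[291,344]],[.024]*3 if 0 else .012);print(a)
a=onplane(w,[[291.5,119],[291.5,224]],.024);print(a)
r=silhouettes('carry_bar',w)[0]['region'];ys,xs=np.nonzero(r)
for lo,hi,z in((130,215,.024),(240,335,.016)):
    rows=np.arange(lo,hi); m=np.array([xs[ys==k].mean() for k in rows]); c=np.polyfit(rows,m,1)
    q=onplane(w,np.c_[np.polyval(c,[lo,hi]),[lo,hi]],z); d=q[1]-q[0];print(q,np.degrees(np.arctan2(d[0],-d[1])))
print(onplane(w,[[310,108]],.08))
```

```text
[[ 0.48081258  0.0755991   0.012     ]
 [ 0.47157491 -0.01686864  0.012     ]
 [ 0.45823204 -0.14530664  0.012     ]]
[[ 0.48061747  0.07608431  0.024     ]
 [ 0.47174473 -0.01273054  0.024     ]]
[[ 0.47123622  0.06837085  0.024     ]
 [ 0.46378037 -0.00356173  0.024     ]] -5.91760717357929
[[ 0.46096672 -0.02989043  0.016     ]
 [ 0.45002098 -0.13069743  0.016     ]] -6.196960291478984
[[0.49225028 0.08394257 0.08      ]]
```

Run:
```python
from h import *
w=camera('wrist');o=get_obs();print(o['eef_pos'],o['clock'],o['joint_vel'].round(3))
print((-w['view'][:3,:3].T@w['view'][:3,3]).round(4),w['view'][:3,:3].round(3).tolist())
x=onplane(w,[[291.5,224]],.012);print(x,proj(w,x))
r=silhouettes('carry_bar',w)[0];print(r['bbox']);ys,xs=np.nonzero(r['region']);print([xs[ys==k].mean() for k in (120,150,200,210,250,300,330)])
```

```text
[0.46733602 0.01488486 0.17234507] 1.9333 [ 0.001  0.001 -0.014 -0.003  0.001 -0.001]
[0.4753 0.0879 0.3152] [[0.995, -0.104, 0.003], [-0.101, -0.953, 0.286], [-0.027, -0.285, -0.958]]
[[ 0.47056269 -0.01667516  0.012     ]] [[291.5 224. ]]
[270.4, 117.7, 297.7, 345.9]
[np.float64(282.0), np.float64(282.5), np.float64(282.0), np.float64(282.0), np.float64(282.5), np.float64(282.5), np.float64(283.0)]
```

drive_tool --increments '[[[0,0,-35],[0,0,0],1],[[0,0,-35],[0,0,0],1],[[-1,0,-35],[0,0,0],1],[[0,0,-35],[0,0,0],1],[[0,0,-20],[0,0,0],1],[[0,0,0],[0,0,0],1],[[0,0,0],[0,0,0],1],[[0,0,0],[0,0,0],1]]'

```text
clock: 2.65
eef_pos: [0.4665, 0.015, 0.0126]
tool_rot: [0.743, 0.669, 0.001, 0.001]
ft_force: [0.4, 0.3, -0.4]
grip_width: 0.0854
grasp_force: 0.0
```

drive_tool --increments '[[[0,0,-9],[0,0,0],1],[[0,0,0],[0,0,0],1],[[0,0,0],[0,0,0],0.3],[[0,0,0],[0,0,0],0],[[0,0,0],[0,0,0],0],[[0,0,0],[0,0,0],0],[[0,0,0],[0,0,0],0],[[0,0,0],[0,0,0],0]]'

```text
clock: 3.32
eef_pos: [0.4654, 0.015, 0.0028]
tool_rot: [0.743, 0.669, 0.0, 0.0]
ft_force: [-1.0, -0.4, 3.4]
grip_width: 0.0231
grasp_force: 59.7
```

Gripped. Lifting straight up, then I'll check the surroundings on the right.

drive_tool --increments '[[[0,0,15],[0,0,0],0],[[0,0,35],[0,0,0],0],[[0,0,40],[0,0,0],0],[[0,0,40],[0,0,0],0],[[0,-20,40],[0,0,2],0],[[-20,-35,40],[0,0,2],0],[[-10,-35,30],[0,0,0],0],[[0,0,0],[0,0,0],0]]'

```text
clock: 3.98
eef_pos: [0.4428, -0.0644, 0.231]
tool_rot: [0.721, 0.693, 0.002, 0.004]
ft_force: [0.7, 0.8, -2.2]
grip_width: 0.0231
grasp_force: 59.4
```

Run:
```python
from h import *
a=camera('top');b=camera('side')
cv2.imwrite('pics/both.png',cv2.resize(np.hstack([a['image'],b['image']])[:,:,::-1],(800,300),interpolation=3))
c=camera('wrist');save(c,'w2')
o=get_obs();print(o['eef_pos'],o['ft_force'],o['clock'],o['joint_vel'].round(3))
print([(r['bbox'],round(float(r['conf']),2)) for r in silhouettes('tray',c)[:2]])
```

```text
[ 0.44106547 -0.06036865  0.22504659] [-0.32187652  0.24760708 -2.09645992] 4.1333 [ 0.026  0.024 -0.026 -0.002 -0.001  0.   ]
[]
```

View pics/both.png

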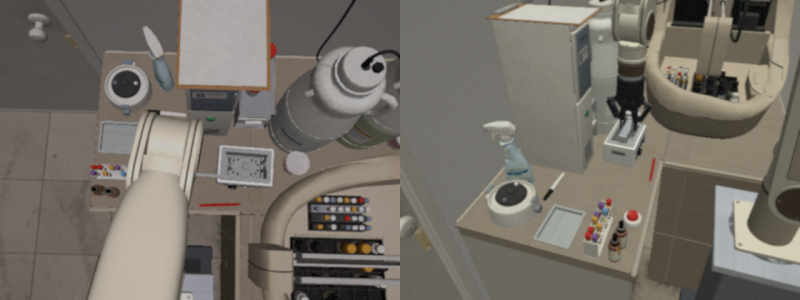

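View pics/w2.png

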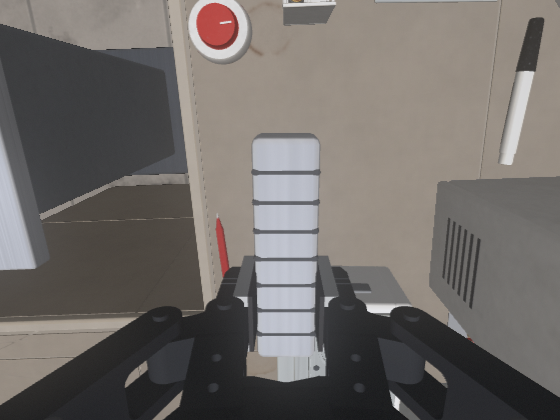

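Top and side views: the way to the bath is clear, and the beige cart basket stays at lower x. In the wrist view the fingers hide the tray, so I'll move the camera over the near plate.

drive_tool --increments '[[[0,-30,10],[0,0,0],0],[[0,-40,10],[0,0,0],0],[[0,-40,5],[0,0,0],0],[[0,0,0],[0,0,0],0],[[0,0,0],[0,0,0],0],[[0,0,0],[0,0,0],0],[[0,0,0],[0,0,0],0],[[0,0,0],[0,0,0],0]]'

```text
clock: 4.85
eef_pos: [0.4413, -0.1686, 0.2496]
tool_rot: [0.718, 0.696, -0.0, -0.001]
ft_force: [1.1, -0.7, -1.8]
grip_width: 0.0224
grasp_force: 59.4
```

Run:
```python
from h import *
for i in range(4): camera('wrist')
c=camera('wrist');a=camera('top')
x=c['image'][:,:,::-1]; t=cv2.resize(a['image'][180:280,260:400,::-1],(588,420),interpolation=3)
cv2.imwrite('pics/w3.png',cv2.resize(np.hstack([x,t]),(800,293),interpolation=3) if 0 else x); cv2.imwrite('pics/t3.png',t)
np.savez('shot.npz',wK=c['K'],wv=c['view'],tK=a['K'],tv=a['view'])
o=get_obs();print(o['eef_pos'],o['tool_rot'],o['clock'])
print(c['view'].round(3).tolist())
```

```text
[ 0.44155372 -0.16975188  0.25049072] [7.19019131e-01 6.94990277e-01 1.92385738e-05 5.09965947e-05] 5.15
[[0.999, -0.033, -0.001, -0.447], [-0.031, -0.958, 0.287, -0.191], [-0.01, -0.287, -0.958, 0.353], [0.0, 0.0, 0.0, 1.0]]
```

View pics/w3.png

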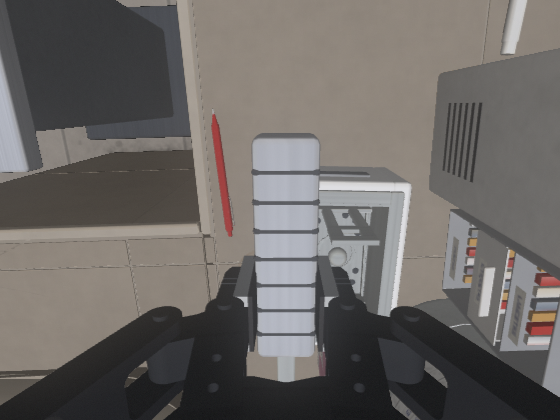

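View pics/t3.png

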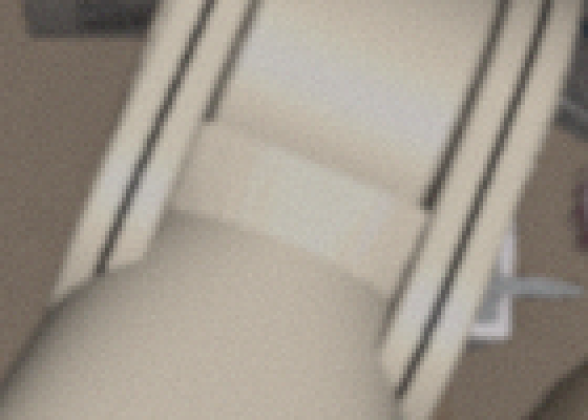

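The wrist view shows the left plate's top near (325–380, 235), right of the handle. I'll zoom in with a model overlay, alongside the clean first top picture.

```bash
cat > ov.py <<'E'
from h import *
d=np.load('shot.npz');W=dict(K=d['wK'],view=d['wv']);T=dict(K=d['tK'],view=d['tv'])
def tray(pts,x,y,yaw,z=.035):
    c,s=np.cos(np.radians(yaw)),np.sin(np.radians(yaw)); P=np.array(pts,float)/1000
    return P@np.array([[c,-s,0],[s,c,0],[0,0,1]]).T+[x,y,z]
def crop(img,P,box,k,hyp):
    l,t,r,b=box; im=cv2.resize(img[t:b,l:r],None,fx=k,fy=k,interpolation=3)
    for s in(-1,1):
        for yy in(50,54):
            q=(proj(P,tray([[-18,s*yy,109],[18,s*yy,109]],*hyp))-[l-.5,t-.5])*k
            cv2.line(im,*[tuple(int(v) for v in u) for u in q],(0,0,255) if yy==54 else (0,255,0),1)
    return im
E
python3 - <<'E'
from ov import *
h=(.4865,-.25,-1.5)
a=crop(cv2.imread('pics/w3.png'),W,(310,170,410,290),5,h)
b=crop(cv2.imread('pics/top1.png'),T,(296,200,388,266),4,h)
b=np.vstack([crop(cv2.imread('pics/top1.png'),T,(308,208,381,252),4,h)]);b=cv2.copyMakeBorder(b,0,600-b.shape[0],0,0,0)
cv2.imwrite('pics/o1.png',np.hstack([a,b]));print(a.shape,b.shape)
E
```

```text
(600, 500, 3) (600, 292, 3)
```

View pics/o1.png

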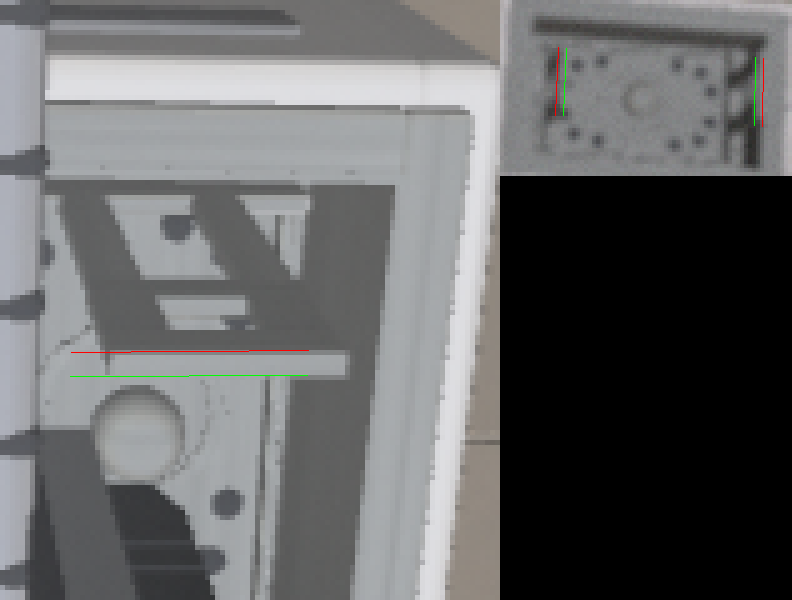

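The plate's top edge in the crop runs from (107,350) to (347,376). That's about 38 crop px right of the hypothesis, with y matching. The ball sits at (137,432).

Run:
```python
from ov import *
f=lambda uv:np.array(uv)/5.+[310-.5,170-.5]
q=onplane(W,f([[107,350],[347,350],[347,376],[107,376]]),.144);print('plate',q,q.mean(0));d=q[1]-q[0];print('yaw',np.degrees(np.arctan2(d[1],d[0])))
print('ball',onplane(W,f([137,432]),.052))
e=onplane(W,f([[405,130],[420,520]]),.095)  # inner rim right
print('bath outer edge R',onplane(W,f([[497,90],[437,540]]),.095),'front top',onplane(W,f([[60,60],[490,65]]),.095), 'near inner',onplane(W,f([[60,105],[465,108]]),.095))
z=.2505+.0212
print('handle',onplane(W,[[286,133],[286.5,350]],z))
# handle edges numerically
im=cv2.imread('pics/w3.png').astype(int).sum(2)
for r in(150,165,185,215):
    g=np.diff(im[r]); print(r,[i for i in range(235,335) if abs(g[i])>60])
# top image: bath/tray region centroid, seat
I=cv2.imread('pics/top1.png');b=cv2.cvtColor(I[208:252,308:381],cv2.COLOR_BGR2GRAY)
print('ball top',onplane(T,np.array([638,97])/4.-[125,0]+[308-.5,208-.5],.052))
```

```text
plate [[ 0.47532365 -0.19533586  0.144     ]
 [ 0.5116949  -0.19652521  0.144     ]
 [ 0.51187768 -0.20077615  0.144     ]
 [ 0.47534048 -0.1995817   0.144     ]] [ 0.49355918 -0.19805473  0.144     ]
yaw -1.872925269774779
ball [[ 0.4931429  -0.25078508  0.052     ]]
bath outer edge R [[ 0.54888227 -0.16872208  0.095     ]
 [ 0.54347205 -0.2551503   0.095     ]] front top [[ 0.47308241 -0.16092324  0.095     ]
 [ 0.54737394 -0.16424156  0.095     ]] near inner [[ 0.47305292 -0.16891266  0.095     ]
 [ 0.54353109 -0.17176001  0.095     ]]
handle [[ 0.44415176 -0.10531116  0.2717    ]
 [ 0.4415207  -0.19217746  0.2717    ]]
150 [251, 252, 318]
165 [252, 318]
185 [252, 253, 317, 318, 319]
215 [253, 318, 321, 322, 333]
ball top [[ 0.49352324 -0.25024626  0.052     ]]
```

drive_tool --increments '[[[15,40,0],[0,0,0],0],[[15,40,0],[0,0,0],0],[[14,40,0],[0,0,0],0],[[14,40,-10],[0,0,0],0],[[0,0,-40],[0,0,0],0],[[0,0,-40],[0,0,0],0],[[0,0,-42],[0,0,0],0],[[0,0,0],[0,0,0],0]]'

```text
out of range
```

drive_tool --increments '[[[15,40,0],[0,0,0],0],[[15,40,0],[0,0,0],0],[[14,40,0],[0,0,0],0],[[14,40,-12],[0,0,0],0],[[0,0,-40],[0,0,0],0],[[0,0,-40],[0,0,0],0],[[0,0,-40],[0,0,0],0],[[0,0,0],[0,0,0],0]]'

```text
clock: 5.82
eef_pos: [0.491, -0.0142, 0.1114]
tool_rot: [0.719, 0.695, -0.006, -0.006]
ft_force: [-1.8, 0.8, -2.7]
grip_width: 0.0229
grasp_force: 59.6
```

```bash
cat > look.py <<'E'
from ov import *
import sys
n=sys.argv[1]
for i in range(5): a=camera('top')
b=camera('side');save(a,n+'t');save(b,n+'s');o=get_obs()
np.savez('shot2.npz',sK=b['K'],sv=b['view'])
print(o['eef_pos'],o['tool_rot'].round(4),o['ft_force'],o['clock'])
R=cv2
def c(img,l,t,r,bb,k):return cv2.resize(img[t:bb,l:r,::-1],None,fx=k,fy=k,interpolation=3)
A=c(a['image'],265,200,385,265,6.5);B=c(b['image'],275,130,355,195,6.5)
B=cv2.resize(b['image'][150:235,270:370,::-1],None,fx=3.2,fy=3.2,interpolation=3);B=cv2.copyMakeBorder(B,0,0,0,A.shape[1]-B.shape[1],0)[:170+102]
A=A[:326] if 0 else A
V=np.vstack([A,B]);V=cv2.resize(V,None,fx=min(1,600/V.shape[0]),fy=min(1,600/V.shape[0]))
cv2.imwrite('pics/'+n+'.png',V);print(V.shape)
E
python3 look.py l1
```

```text
[ 0.50038291 -0.01537184  0.12217209] [0.7195 0.6945 0.0022 0.0022] [-0.40739595  0.18035226 -1.50320812] 6.1167
(600, 674, 3)
```

View pics/l1.png

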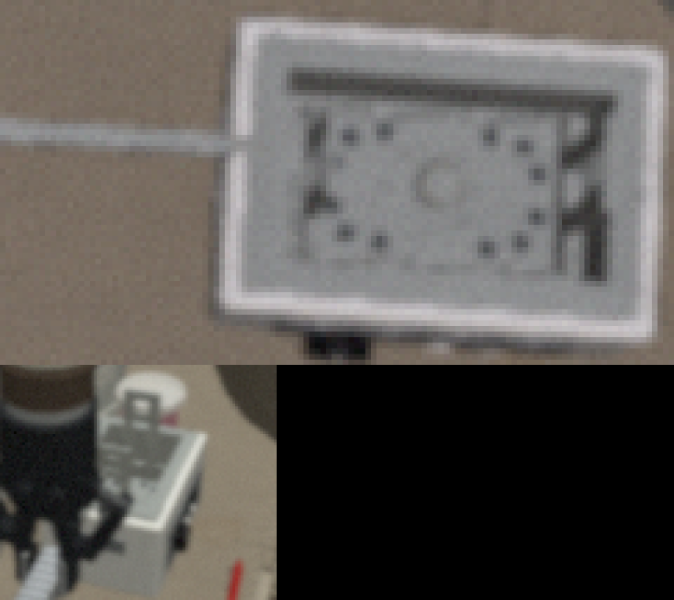

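The top view shows the bar running from (0,131) to its tip at about (250,147), which is just in front of the left plate at about (305,150).

Run:
```python
from ov import *
I=cv2.imread('pics/l1t.png').astype(float)
G=I[...,0]-I[...,2]  # bar is bluish vs brown
pts=[]
for c in range(262,304,2):
    col=G[212:240,c-1:c+2].mean(1); col=col-np.median(col); col[col<8]=0
    if col.sum()>0: pts.append((c,212+(col*np.arange(28)).sum()/col.sum()))
pts=np.array(pts);k=np.polyfit(pts[:,0],pts[:,1],1);print(pts.round(1)[::4].tolist())
q=onplane(T,np.c_[[262,300],np.polyval(k,[262,300])],.131);d=q[1]-q[0];print(q,np.degrees(np.arctan2(d[0],-d[1])))
print('tip',onplane(T,np.array([252,147])/5.617+[265-.5,200-.5],.131))
f=lambda uv:np.array(uv)/5.617+[264.5,199.5]
print('rim',onplane(T,f([[243,22],[662,50],[655,338],[222,308]]),.095))
print('tray floor corners?',onplane(T,f([[560,108],[560,270],[303,105],[300,258]]),.045))
print(get_obs()['eef_pos'])
```

```text
[[262.0, 222.5], [270.0, 223.1], [278.0, 223.7], [286.0, 224.1], [294.0, 224.7], [302.0, 225.1]]
[[ 0.4978034  -0.06969147  0.131     ]
 [ 0.49466433 -0.15063421  0.131     ]] -2.2208909164111263
tip [[ 0.49382833 -0.17057694  0.131     ]]
rim [[ 0.54904807 -0.1683565   0.095     ]
 [ 0.54222525 -0.33418937  0.095     ]
 [ 0.42846488 -0.33027148  0.095     ]
 [ 0.43575562 -0.16206652  0.095     ]]
tray floor corners? [[ 0.5262767  -0.30250064  0.045     ]
 [ 0.45925096 -0.30223525  0.045     ]
 [ 0.52471171 -0.19642215  0.045     ]
 [ 0.4614003  -0.19599454  0.045     ]]
[ 0.50038291 -0.01537184  0.12217209]
```

drive_tool --increments '[[[0,0,-4],[0,0,0.5],0],[[0,0,0],[0,0,0],0],[[0,-8,0],[0,0,0],0],[[0,-8,0],[0,0,0],0],[[0,-8,0],[0,0,0],0],[[0,-8,0],[0,0,0],0],[[0,0,0],[0,0,0],0],[[0,0,0],[0,0,0],0]]'

```text
clock: 6.78
eef_pos: [0.4977, -0.0478, 0.115]
tool_rot: [0.717, 0.697, 0.0, -0.0]
ft_force: [0.6, 0.4, -2.4]
grip_width: 0.0228
grasp_force: 59.6
```

```bash
cat > st.py <<'E'
from h import *
for i in range(3): a=camera('top')
b=camera('side');o=get_obs()
print(o['eef_pos'].round(4),o['tool_rot'].round(4),o['ft_force'].round(1),o['ft_torque'].round(2),o['clock'])
c=camera('wrist');save(a,'zt');save(b,'zs');save(c,'zw')
np.savez('sv.npz',K=b['K'],v=b['view'])
for n,p in(('t',a),('s',b),('w',c)):
  print(n,[(q,r['bbox'],round(float(r['conf']),2)) for q in('tray','ball_center') for r in silhouettes(q,p)[:1]])
E
python3 st.py
```

```text
[ 0.4977 -0.0468  0.115 ] [ 7.162e-01  6.979e-01  0.000e+00 -1.000e-04] [-0.6 -0.4 -1.9] [-0.03 -0.06 -0.06] 6.9833
t [('tray', [315.9, 214.4, 374.0, 247.0], 0.74), ('ball_center', [338.8, 230.1, 342.6, 237.5], 0.46)]
s [('tray', [304.7, 157.8, 328.9, 201.2], 0.62)]
w []
```

drive_tool --increments '[[[0,0,3],[0,0,0],0],[[0,-8,0],[0,0,0],0],[[0,-8,0],[0,0,0],0],[[0,-8,0],[0,0,0],0],[[0,-8,0],[0,0,0],0],[[0,0,0],[0,0,0],0],[[0,0,0],[0,0,0],0],[[0,0,0],[0,0,0],0]]'

```text
clock: 8.0
eef_pos: [0.4976, -0.0792, 0.118]
tool_rot: [0.717, 0.698, 0.0, -0.0]
ft_force: [0.1, -0.2, -2.3]
grip_width: 0.0225
grasp_force: 59.6
```

```bash
python3 st.py
python3 - <<'E'
import cv2,numpy as np
a=cv2.resize(cv2.imread('pics/zt.png')[195:265,285:385],(500,350),interpolation=3)
b=cv2.resize(cv2.imread('pics/zw.png'),(300,225));b=cv2.copyMakeBorder(b,0,125,0,0,0)
c=cv2.resize(cv2.imread('pics/zs.png')[140:220,280:360],(248,248),interpolation=3);c=cv2.copyMakeBorder(c,0,0,0,552,0)
cv2.imwrite('pics/i1.png',np.vstack([np.hstack([a,b]),c]))
E
```

```text
[ 0.4977 -0.0787  0.118 ] [ 7.161e-01  6.980e-01  0.000e+00 -1.000e-04] [ 0.5  0.2 -1.3] [ 0.03 -0.01  0.01] 8.2
t [('tray', [319.5, 215.8, 374.4, 245.5], 0.56), ('ball_center', [338.9, 226.5, 343.0, 235.9], 0.54)]
s [('tray', [306.7, 161.0, 329.0, 200.7], 0.84)]
w []
```

View pics/i1.png

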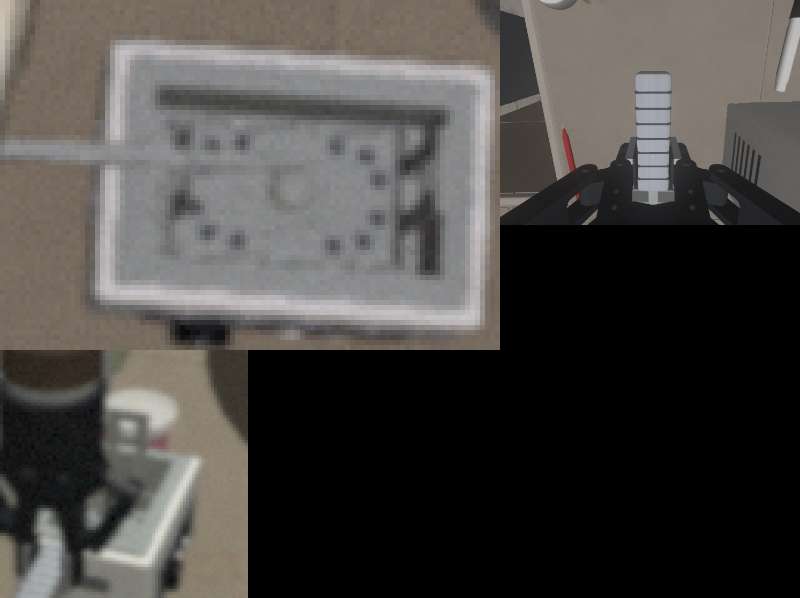

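The bar tip is through the left eyelet with no contact force. Continuing toward the far one.

drive_tool --increments '[[[0,-8,0],[0,0,0],0],[[-1,-8,0],[0,0,0],0],[[0,-8,0],[0,0,0],0],[[0,-8,0],[0,0,0],0],[[0,-6,0],[0,0,0],0],[[-1,-6,0],[0,0,0],0],[[0,-6,0],[0,0,0],0],[[0,-4,0],[0,0,0],0]]'

```text
clock: 9.22
eef_pos: [0.4956, -0.134, 0.1181]
tool_rot: [0.717, 0.698, -0.0, 0.0]
ft_force: [0.0, 0.8, -2.7]
grip_width: 0.0228
grasp_force: 59.6
```

```bash
python3 st.py
```

```text
[ 0.4957 -0.133   0.118 ] [ 7.164e-01  6.977e-01  1.000e-04 -1.000e-04] [ 0.5  0.9 -2. ] [ 0.03  0.04 -0.02] 9.4167
t [('tray', [323.3, 217.1, 371.4, 246.6], 0.76), ('ball_center', [149.3, 261.1, 167.1, 277.2], 0.73)]
s [('tray', [301.7, 160.0, 328.0, 201.7], 0.74)]
w [('tray', [249.6, 340.9, 324.3, 375.6], 0.67)]
```

drive_tool --increments '[[[0,-4,0],[0,0,0],0],[[0,-4,0],[0,0,0],0],[[0,-4,0],[0,0,0],0],[[0,-4,0],[0,0,0],0],[[0,0,0],[0,0,0],0]]'

```text
clock: 10.18
eef_pos: [0.4958, -0.1501, 0.1181]
tool_rot: [0.717, 0.697, -0.0, 0.0]
ft_force: [0.1, -0.6, -1.9]
grip_width: 0.0231
grasp_force: 59.6
```

```bash
python3 st.py
```

```text
[ 0.4957 -0.1491  0.118 ] [ 7.164e-01  6.977e-01 -0.000e+00 -1.000e-04] [ 0.5  0.3 -1.9] [ 0.1  -0.05  0.03] 10.3833
t [('tray', [333.6, 217.4, 371.7, 246.3], 0.71), ('ball_center', [336.1, 228.3, 343.0, 235.4], 0.61)]
s [('tray', [199.3, 241.7, 230.3, 279.6], 0.7)]
w [('tray', [244.4, 337.6, 326.7, 380.5], 0.67), ('ball_center', [242.0, 337.7, 327.0, 381.8], 0.27)]
```

drive_tool --increments '[[[0,-3,0],[0,0,0],0],[[0,-3,0],[0,0,0],0],[[0,-3,0],[0,0,0],0],[[0,-2,0],[0,0,0],0],[[0,0,0],[0,0,0],0]]'

```text
clock: 11.15
eef_pos: [0.4958, -0.1607, 0.1181]
tool_rot: [0.717, 0.698, -0.0, 0.0]
ft_force: [-0.6, 0.0, -1.3]
grip_width: 0.0228
grasp_force: 59.6
```

```bash
python3 st.py
python3 - <<'E'
from ov import *
# bar visible beyond right plate? profile along bar line in top image vs. before (l1t)
I=cv2.imread('pics/zt.png').astype(float).mean(2);J=cv2.imread('pics/l1t.png').astype(float).mean(2)
for y in(-.30,-.304,-.308,-.312,-.316,-.32,-.324,-.33):
    row=[]
    for x in np.arange(.474,.512,.004):
        u=proj(T,[[x,y,.127]])[0].astype(np.float32).reshape(1,1,2)
        row.append(float(cv2.remap(I.astype(np.float32),u,None,1)[0,0]-cv2.remap(J.astype(np.float32),u,None,1)[0,0]))
    print(y,np.round(row).astype(int))
E
```

```text
[ 0.4957 -0.16    0.1181] [ 7.163e-01  6.978e-01  0.000e+00 -1.000e-04] [-0.4  0.9 -1.7] [ 0.1  -0.03 -0.01] 11.35
t [('tray', [342.2, 221.4, 372.9, 245.1], 0.9), ('ball_center', [337.2, 221.0, 372.1, 250.4], 0.56)]
s [('tray', [301.4, 178.8, 330.3, 202.5], 0.53)]
w [('tray', [246.6, 345.4, 325.2, 382.0], 0.92)]
-0.3 [ 0 -2 -4 -7 20 33 11 -2  1  0]
-0.304 [-2 -2 -4 -7 -5  0 -2 -1 -3 -1]
-0.308 [-4 -2 -3 -6 -3 -5 -5 -3 -5 -3]
-0.312 [-4 -5 -2 -8 -7 -5 -8  0  1 -4]
-0.316 [-1 -2  0 -7 -9 -4 -2 -8 -1 -4]
-0.32 [-3 -5 -2 -6 -8 -6 -6 -2 -5 -5]
-0.324 [-4 -8 -4 -8  2 -5 -3 -6 -4 -5]
-0.33 [ 0 -4  0 -1 -4 -2 -3 -3 -5 -4]
```

Run:
```python
from ov import *
I=cv2.imread('pics/zt.png');J=cv2.imread('pics/l1t.png')
g=lambda A:cv2.cvtColor(A,6).astype(np.float32)
def shift(b):
    l,t,r,bb=b;tm=g(J)[t:bb,l:r];s=cv2.resize(g(I)[t-4:bb+4,l-4:r+4],None,fx=8,fy=8,interpolation=2)
    m=cv2.matchTemplate(s,cv2.resize(tm,None,fx=8,fy=8,interpolation=2),5);_,v,_,p=cv2.minMaxLoc(m);return round(v,3),p[0]/8-4,p[1]/8-4
print('lower holes',shift((346,235,362,248)),'upper R holes',shift((346,217,362,225)),'rplate',shift((360,215,376,226)),'rplate lower',shift((360,238,374,250)),'bath',shift((330,252,385,262)))
for y in np.arange(-.29,-.335,-.003):
    print(round(y,3),[int(g(I)[tuple(np.round(proj(T,[[x,y,.127]])[0][::-1]).astype(int))]) for x in np.arange(.474,.512,.003)],'|',[int(g(J)[tuple(np.round(proj(T,[[x,y,.127]])[0][::-1]).astype(int))]) for x in np.arange(.474,.512,.003)])
```

```text
lower holes (0.978, 0.0, 0.0) upper R holes (0.91, 1.25, 0.0) rplate (0.995, 0.0, 0.0) rplate lower (0.994, 0.0, 0.0) bath (0.838, 0.375, 0.0)
-0.29 [78, 115, 119, 113, 102, 108, 137, 122, 94, 100, 100, 104, 96] | [82, 115, 121, 120, 113, 97, 59, 67, 96, 105, 107, 99, 100]
-0.293 [73, 121, 130, 132, 124, 117, 137, 115, 87, 112, 122, 117, 104] | [73, 127, 141, 137, 130, 110, 62, 52, 68, 114, 126, 118, 108]
-0.296 [58, 93, 113, 117, 115, 115, 134, 117, 81, 92, 115, 124, 102] | [62, 96, 114, 122, 119, 103, 72, 59, 56, 97, 117, 127, 100]
-0.299 [55, 69, 83, 97, 104, 115, 137, 120, 81, 70, 92, 97, 86] | [53, 72, 85, 93, 107, 103, 84, 68, 57, 75, 92, 102, 84]
-0.302 [68, 79, 78, 86, 104, 105, 119, 106, 83, 62, 65, 63, 62] | [70, 76, 82, 86, 115, 113, 109, 100, 83, 66, 65, 65, 65]
-0.305 [94, 112, 106, 110, 113, 117, 116, 115, 109, 95, 96, 91, 78] | [96, 115, 106, 116, 122, 121, 122, 119, 109, 96, 95, 90, 79]
-0.308 [127, 134, 138, 133, 132, 133, 133, 131, 130, 135, 120, 120, 101] | [133, 138, 141, 136, 139, 135, 140, 140, 137, 139, 123, 124, 101]
-0.311 [132, 133, 136, 137, 132, 128, 137, 
[... 524 characters left out ...]
23 [180, 180, 176, 176, 178, 182, 176, 176, 182, 178, 171, 171, 168] | [185, 185, 181, 179, 186, 179, 176, 182, 184, 184, 181, 178, 177]
-0.326 [156, 151, 146, 147, 148, 148, 154, 156, 162, 161, 165, 167, 171] | [160, 156, 153, 151, 151, 153, 155, 164, 164, 166, 166, 168, 181]
-0.329 [117, 119, 112, 108, 114, 116, 119, 120, 125, 125, 132, 135, 141] | [123, 120, 113, 118, 117, 116, 121, 128, 134, 131, 135, 140, 148]
-0.332 [113, 107, 108, 108, 109, 111, 110, 107, 108, 111, 112, 104, 113] | [111, 109, 112, 110, 112, 116, 115, 114, 108, 112, 112, 114, 113]
-0.335 [109, 104, 110, 111, 110, 109, 107, 113, 106, 108, 109, 113, 114] | [113, 109, 118, 115, 112, 110, 112, 111, 112, 112, 114, 112, 111]
```

The tray hasn't moved and there is no contact force, so the bar is through both eyelets (tip about 16 mm beyond). I'll go 3 mm deeper, then lift gently.

drive_tool --increments '[[[0,-3,0],[0,0,0],0],[[0,0,2],[0,0,0],0],[[0,0,2],[0,0,0],0],[[0,0,1],[0,0,0],0],[[0,0,1],[0,0,0],0],[[0,0,1],[0,0,0],0],[[0,0,1],[0,0,0],0],[[0,0,0],[0,0,0],0]]'

```text
clock: 12.37
eef_pos: [0.4957, -0.163, 0.1261]
tool_rot: [0.716, 0.698, 0.0, -0.0]
ft_force: [1.1, -0.3, -3.9]
grip_width: 0.023
grasp_force: 59.4
```

```bash
python3 st.py
python3 - <<'E'
from ov import *
print('cooker',onplane(T,[[147,122],[210,122],[178,91],[178,154]],.1).round(3).tolist())
E
```

```text
[ 0.4957 -0.163   0.126 ] [ 7.163e-01  6.978e-01 -0.000e+00 -1.000e-04] [ 0.3 -0.  -4.7] [ 0.23 -0.    0.01] 12.5667
t [('tray', [345.5, 217.6, 371.5, 247.4], 0.77)]
s [('tray', [302.8, 168.0, 328.2, 200.8], 0.65), ('ball_center', [303.9, 165.8, 332.2, 202.9], 0.42)]
w [('tray', [248.8, 338.6, 325.0, 379.0], 0.58)]
cooker [[0.727, 0.2, 0.1], [0.731, 0.057, 0.1], [0.803, 0.135, 0.1], [0.653, 0.125, 0.1]]
```

The tray hangs freely: the force is now about −4.5 N, against −2 N for the bar alone. Lifting with smooth ramps.

drive_tool --increments '[[[0,0,3],[0,0,0],0],[[0,0,6],[0,0,0],0],[[0,0,10],[0,0,0],0],[[0,0,13],[0,0,0],0],[[0,0,16],[0,0,0],0],[[0,0,17],[0,0,0],0],[[0,0,17],[0,0,0],0],[[0,0,14],[0,0,0],0]]'

```text
clock: 13.58
eef_pos: [0.4963, -0.1632, 0.2247]
tool_rot: [0.716, 0.698, 0.001, 0.001]
ft_force: [0.1, 1.0, -4.4]
grip_width: 0.0228
grasp_force: 59.4
```

drive_tool --increments '[[[0,0,10],[0,0,0],0],[[0,0,6],[0,0,0],0],[[0,0,3],[0,0,0],0],[[0,0,0],[0,0,0],0],[[0,2,0],[0,0,0],0],[[0,4,0],[0,0,0],0],[[0,6,0],[0,0,0],0],[[0,8,0],[0,0,0],0]]'

```text
clock: 14.25
eef_pos: [0.4953, -0.1425, 0.2403]
tool_rot: [0.716, 0.698, -0.0, -0.001]
ft_force: [0.4, -0.7, -4.3]
grip_width: 0.0228
grasp_force: 59.4
```

drive_tool --increments '[[[0,10,0],[0,0,0],0],[[0,12,0],[0,0,0],0],[[0,14,0],[0,0,0],0],[[0,14,0],[0,0,0],0],[[0,14,0],[0,0,0],0],[[0,14,0],[0,0,0],0],[[0,12,0],[0,0,0],0],[[0,10,0],[0,0,0],0]]'

```text
clock: 14.92
eef_pos: [0.4956, -0.0412, 0.2412]
tool_rot: [0.716, 0.698, 0.0, -0.0]
ft_force: [0.4, -0.6, -4.5]
grip_width: 0.023
grasp_force: 59.4
```

drive_tool --increments '[[[0,8,0],[0,0,0],0],[[0,6,0],[0,0,0],0],[[0,4,0],[0,0,0],0],[[0,2,0],[0,0,0],0],[[0,0,0],[0,0,0],0],[[0,0,0],[0,0,0],0]]'

```text
clock: 15.42
eef_pos: [0.4958, -0.0234, 0.241]
tool_rot: [0.716, 0.698, -0.0, 0.0]
ft_force: [-0.2, 0.4, -3.9]
grip_width: 0.0229
grasp_force: 59.4
```

```bash
python3 st.py
```

```text
[ 0.4958 -0.0235  0.241 ] [ 7.166e-01  6.975e-01 -1.000e-04  0.000e+00] [-1.4 -1.2 -4.6] [ 0.21  0.03 -0.05] 15.6167
t [('tray', [254.0, 204.6, 310.4, 239.1], 0.89), ('ball_center', [277.0, 220.5, 281.0, 226.5], 0.58)]
s [('tray', [279.6, 154.3, 320.7, 210.5], 0.87)]
w [('tray', [240.2, 260.2, 330.1, 381.1], 0.71)]
```

drive_tool --increments '[[[0,2,0],[0,0,0],0],[[0,5,0],[0,0,0],0],[[0,9,0],[0,0,0],0],[[0,13,0],[0,0,0],0],[[0,14,0],[0,0,0],0],[[0,14,0],[0,0,0],0],[[0,14,0],[0,0,0],0],[[0,14,0],[0,0,0],0]]'

```text
clock: 16.63
eef_pos: [0.4956, 0.0636, 0.2411]
tool_rot: [0.716, 0.698, 0.0, -0.0]
ft_force: [0.6, 0.0, -4.0]
grip_width: 0.0228
grasp_force: 59.4
```

drive_tool --increments '[[[0,14,0],[0,0,0],0],[[0,14,0],[0,0,0],0],[[1,13,0],[0,0,0],0],[[2,12,0],[0,0,0],0],[[3,12,0],[0,0,0],0],[[5,11,0],[0,0,0],0],[[6,11,0],[0,0,0],0],[[7,11,0],[0,0,0],0]]'

```text
clock: 17.3
eef_pos: [0.5204, 0.1611, 0.2411]
tool_rot: [0.716, 0.698, 0.0, 0.0]
ft_force: [0.8, -0.9, -3.9]
grip_width: 0.023
grasp_force: 59.4
```

drive_tool --increments '[[[8,11,0],[0,0,0],0],[[8,11,0],[0,0,0],0],[[8,10,0],[0,0,0],0],[[8,9,0],[0,0,0],0],[[7,8,0],[0,0,0],0],[[6,7,0],[0,0,0],0],[[5,6,0],[0,0,0],0],[[4,5,0],[0,0,0],0]]'

```text
clock: 17.97
eef_pos: [0.5746, 0.2278, 0.2405]
tool_rot: [0.716, 0.698, -0.0, -0.0]
ft_force: [-0.6, 0.2, -4.9]
grip_width: 0.0229
grasp_force: 59.4
```

drive_tool --increments '[[[3,3,0],[0,0,0],0],[[2,2,0],[0,0,0],0],[[1,1,0],[0,0,0],0],[[0,0,0],[0,0,0],0],[[0,0,0],[0,0,0],0]]'

```text
clock: 18.38
eef_pos: [0.5796, 0.2327, 0.2411]
tool_rot: [0.716, 0.698, -0.0, 0.0]
ft_force: [-0.5, -0.4, -4.2]
grip_width: 0.0226
grasp_force: 59.4
```

```bash
python3 st.py
python3 - <<'E'
from ov import *
d=np.load('sv.npz');S=dict(K=d['K'],view=d['v'])
o=get_obs()
print(o['joint_pos'].round(2))
for n in('top','side'):
    p=camera(n)
    for q in('tray','drip_dish','ball_center'):
        for r in silhouettes(q,p)[:1]:
            b=r['bbox'];print(n,q,[round(v) for v in b],round(float(r['conf']),2))
            if q=='drip_dish':
                ys,xs=np.nonzero(r['region']);h=cv2.minAreaRect(np.c_[xs,ys].astype(np.float32));print(onplane(p,cv2.boxPoints(h),.016).round(3).tolist())
E
```

```text
[0.5796 0.2327 0.2413] [7.164e-01 6.977e-01 1.000e-04 1.000e-04] [ 0.8  0.2 -4.6] [0.28 0.01 0.01] 18.5833
t [('tray', [120.1, 156.0, 189.2, 195.5], 0.59), ('ball_center', [154.1, 173.9, 164.5, 184.8], 0.55)]
s [('tray', [195.1, 198.1, 250.5, 284.1], 0.92), ('ball_center', [282.1, 169.4, 344.5, 234.8], 0.46)]
w [('tray', [247.1, 263.3, 330.9, 381.6], 0.91)]
[0.38 0.5  0.4  1.48 0.   1.98]
top tray [116, 156, 190, 196] 0.73
top drip_dish [137, 170, 199, 214] 0.56
[[0.531, 0.238, 0.016], [0.644, 0.239, 0.016], [0.637, 0.094, 0.016], [0.524, 0.095, 0.016]]
top ball_center [156, 176, 164, 185] 0.61
side tray [196, 200, 253, 284] 0.81
side ball_center [222, 248, 228, 259] 0.41
```

drive_tool --increments '[[[1,2,-3],[0,0,0],0],[[1,4,-6],[0,0,0],0],[[1,5,-9],[0,0,0],0],[[1,4,-9],[0,0,0],0],[[1,3,-8],[0,0,0],0],[[1,2,-6],[0,0,0],0],[[0,1,-3],[0,0,0],0],[[0,0,-1],[0,0,0],0]]'

```text
clock: 20.0
eef_pos: [0.5853, 0.2541, 0.1946]
tool_rot: [0.716, 0.698, -0.001, -0.0]
ft_force: [-1.0, -0.2, -4.2]
grip_width: 0.0231
grasp_force: 59.4
```

```bash
python3 st.py
python3 - <<'E'
from ov import *
o=get_obs();e=o['eef_pos']
P={n:camera(n) for n in('top','side')}
uv={}
for n,p in P.items():
    for q in('ball_center','tray'):
        for r in silhouettes(q,p)[:1]:
            ys,xs=np.nonzero(r['region']);print(n,q,r['bbox'],round(float(r['conf']),2))
            if q=='ball_center': uv[n]=(xs.mean(),ys.mean())
c=(e[0]-.0033,e[1]-.087)
for n,p in P.items():
    # predicted tray bbox at z .11
    pts=[[sx*32,sy*58,z] for sx in(-1,1) for sy in(-1,1) for z in(0,7)]+[[sx*18,sy*54,109] for sx in(-1,1) for sy in(-1,1)]
    u=proj(p,tray(pts,*c,-1.6,e[2]-.0865));print(n,'pred bbox',u.min(0).round(1),u.max(0).round(1),'pred ball',proj(p,[[*c,e[2]-.0865+.017]]).round(1))
if len(uv)==2:
    M=[p['K']@p['view'][:3] for p in P.values()];X=cv2.triangulatePoints(M[0],M[1],np.array(uv['top'],float),np.array(uv['side'],float));print('ball3d',(X[:3]/X[3]).ravel(),uv)
    print('ball on plane',onplane(P['top'],uv['top'],e[2]-.0695))
E
```

```text
[0.586  0.2539 0.1966] [7.164e-01 6.977e-01 4.000e-04 2.000e-04] [-0.   0.8 -3.8] [ 0.26  0.04 -0.01] 20.2
t [('tray', [114.2, 160.5, 182.2, 197.5], 0.95), ('ball_center', [153.4, 180.7, 161.2, 187.2], 0.43)]
s [('tray', [191.0, 225.0, 247.9, 307.2], 0.93)]
w [('tray', [236.2, 256.8, 322.1, 378.9], 0.83), ('ball_center', [37.4, 207.6, 119.3, 273.0], 0.2)]
top ball_center [116.5, 161.0, 186.2, 199.9] 0.65
top tray [114.7, 159.5, 179.5, 195.3] 0.62
side ball_center [217.8, 270.1, 225.8, 281.6] 0.44
side tray [191.0, 224.1, 248.6, 308.8] 0.64
top pred bbox [113.7 160. ] [183.7 198.8] pred ball [[154.1 181.3]]
side pred bbox [191.4 223. ] [246.7 310.1] pred ball [[219.6 278.1]]
ball3d [0.57659858 0.16937336 0.13990443] {'top': (np.float64(151.0803188228081), np.float64(182.35499693439607)), 'side': (np.float64(221.44736842105263), np.float64(274.9078947368421))}
ball on plane [[0.58007785 0.17316177 0.12682919]]
```

The tray, dish and ball positions match the prediction: the tray is centred within about 2 mm, level, and the ball is still in its seat. I'll let it settle, then hand in.

drive_tool --increments '[[[0,0,0],[0,0,0],0],[[0,0,0],[0,0,0],0],[[0,0,0],[0,0,0],0],[[0,0,0],[0,0,0],0],[[0,0,0],[0,0,0],0],[[0,0,0],[0,0,0],0],[[0,0,0],[0,0,0],0],[[0,0,0],[0,0,0],0]]'

```text
clock: 21.52
eef_pos: [0.5858, 0.254, 0.1961]
tool_rot: [0.716, 0.698, 0.0, 0.0]
ft_force: [-0.5, -0.6, -5.1]
grip_width: 0.0228
grasp_force: 59.4
```

```bash
python3 -c "
from h import *
o=get_obs();print(o['eef_pos'],abs(o['joint_vel']).max());print(job_done())"
```

```text
[0.58579249 0.25397694 0.19608661] 0.0017485858885279626
the job is handed in; nothing more can be done
None
```

I handed the job in at about 21.5 s: the tray hangs still and level on the bar over the middle of the drip dish, its underside about 11 cm above the worktop, with the ball still seen in its seat in the last pictures; no verdict came back.

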